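# Lock the bayonet plug into the drilling jig and hold it down

### The job

A steel offcut has been left lying over the mouth of the drilling jig: put it in the empty, shallow scrap tray. Then take the bayonet plug from its wooden rest, push it into the jig against the spring, and twist it a quarter turn clockwise (seen from above) as far as it goes. The program finishes while the gripper is still holding the plug pressed fully home, its flange down on the jig's top, because the spring lifts it if you let go; do not knock over the oil bottle.

Things in the scene. Friction and masses are not known exactly. Their poses are not given: they have to be found in the camera images.
- jig_mouth (a point): Centre of the bayonet mouth in the jig's top face, 60 mm above the table; axes as jig. The mouth is a 27 mm square bore crossed by a slot 48 mm long (along x) and 13 mm wide, through a roof 8 mm thick. Below is a 50 x 50 mm cavity with a spring pad, its top 19 mm under the top face. Stops let a cross bar turn there only clockwise seen from above, by 90 degrees (5 degrees of play).
- jig: Drilling jig, bolted down: steel block 110 x 110 x 60 mm on a foot 150 (x) x 110 (y) x 10 mm. Origin at the centre of its underside, z up, x along the slot of its mouth (turning it by 180 degrees changes nothing).
- plug_head (a point): Centre of the plug's grip head, half-way up; x along the head and the cross bar, y across, z up. The head is a block 46 (x) x 24 (y) x 40 (z) mm with flat sides, on a round flange 64 mm in diameter and 6 mm thick; its centre is 20 mm above the flange's top, 26 mm above its underside. Fingertips can push on the flange beside the flat sides. The plug is the same after half a turn.
- plug_flange (a point): Centre of the underside of the plug's flange, axes as plug_head. Below it: a round shank 24 mm in diameter; a cross bar 44 (x) x 10 (y) x 7 (z) mm, its top 13 mm and underside 20 mm below the flange, which goes in along the jig's slot; and a tapered nose ending 32 mm below the flange. Plug about 0.3 kg.
- plug: The bayonet plug; origin and axes as plug_flange. Its nose meets the spring with the flange 13 mm above the jig's top (6 N there, rising to 14 N with the flange down on the top). It can be turned once the flange is less than 5 mm above the top; turned and let go, it springs up by 5 mm.
- rest: Wooden rest of the plug, fixed, 100 x 100 x 42 mm with a 49 mm square hole 36 mm deep in which the plug stands loosely upright, its flange on the rest's top. Origin at the centre of its underside.
- offcut_mid (a point): Centre of the flat steel offcut (0.24 kg), 110 (x) x 24 (y) x 12 (z) mm, lying flat on the jig's top across the mouth; x along its length, z up.
- offcut: The same offcut; origin at the centre of its underside.
- tray: Scrap tray of grey sheet metal, empty, without dividers, fixed, 190 (x) x 150 (y) x 35 (z) mm outside, walls and floor 5 mm. Origin at the centre of its underside.
- oil: White oil bottle, 48 mm in diameter and 100 mm tall, standing near the jig. Origin at the centre of its underside.
Things that resemble listed ones, but are neither listed nor needed, are in the scene too. There is more than one size of the jig; the one meant has the size given above.

How it is judged:
By the outcome, as a careful person would: the job done as asked, in the order asked, and still so for the second after the job is handed in, while the arm keeps its last pose, push and grip.
It also fails if it takes over 72 s, if anything falls off the work surface, if the arm or the gripper's body presses on something with over 40 N, if the wrist force passes 120 N, or if a joint passes its speed limit or range.

### The arm

A 6-joint arm with a two-finger parallel gripper is mounted at the origin on the work surface. World frame = base frame: x ahead of the robot, y to its left, z up, the work surface at z = 0. Lengths are in m, angles in rad, forces in N, time in s.
With the tool pointing down it reaches from about 0.25 to 0.85 m from the base axis. Payload 12.5 kg.
Tool frame: the origin (TCP) lies midway between the tips of the shut fingers; the grasp point (between the pads) lies 19 mm behind it; z points along the fingers, y is the direction in which the jaws open and shut (so a half turn about z gives the same grasp; the last joint's range is limited). The gripper opens to 93 mm and grips with 3 to 60 N. Pads are 15 mm wide; open, the fingers measure 128 mm over their backs; the gripper's body (75 mm by 188 mm) begins 65 mm behind the grasp point.
Start: joints at [1.115, 0.351, 1.652, -0, 1.139, -0.085], TCP at [0.199, 0.513, 0.219] pointing down, gripper open.
Joint ranges: [-2.75, 2.75], [-0.79, 2.1], [0.01, 2.65], [-1.57, 4.71], [0.07, 3.14], [-2.87, 2.87]. Speed limits (rad/s): [2.22, 2.22, 2.79, 3.14, 3.14, 3.14].

### API

Orientations are given as a rotation vector (axis times angle).
In Python, from rig import robot, camera, get_calibration gives the robot as it stands. The module is installed in compiled form; this text tells all that it offers.
- The arm moves only by the shell command python3 -m crank 'ROWS' [FORCE]. ROWS is a JSON object of lists of equal length, an entry for each row: "translation": the shift along the world's x, y, z in mm, a list of three; "rotation": the turn, a rotation vector about the world's x, y, z in degrees, a list of three; "claw": the finger opening in mm, from 0 to 93. In form: {"translation": [[dx, dy, dz], ...], "rotation": [[wx, wy, wz], ...], "claw": [claw, ...]}. A call has 1 to 10 rows; each row is the pose to reach, as a shift and turn from the pose commanded when the call began; what a row does not reach only later rows make up. A row lasts 1/12 s, in which the tool goes at most 41.7 mm and 7.16 degrees, less where a joint would pass 70% of its speed; a pose out of reach is approached as far as the arm can. A call with a gripper value outside its range is refused whole. The fingers move at their own pace and stop on an object; FORCE is the grip in N (left out, the last holds). Time passes only in rows, so rows that repeat a pose let the fingers close. It gives the time, the measured TCP pose, the force and the opening at its end, in the units of the state.
- robot.observe(): the state, without advancing time (a new reading comes with each control period).
- camera(name): name is "scene" or "top"; returns the picture (400x640x3 uint8, blue, green, red); there is no depth.
- get_calibration(name): a dict with "camera_matrix" (3x3 intrinsics, pixels), "extrinsics" (4x4, takes a point from camera to world coordinates). Camera axes: x right, y down, z forward; pixel columns grow to the right and rows downward; lengths in m; the calibration is good to about 2 mm. A picture is of the moment at which its call begins. get_calibration takes no time and is no camera call.
- robot.job_done(): hands the job in, once; it reports no verdict.
The state is a dict: "t": time; "joint_positions": joint angles; "joint_velocities": joint speeds; "tau": joint torques, N m; "position": TCP position; "orientation": TCP orientation; "ft_force": force on the tool from outside, world axes, zero at the start; "ft_torque": the same for the moment, N m; "grip_width": finger opening in m.
Only numpy, scipy, OpenCV 4.12 (cv2) and the standard library are available. Lean on these libraries where they do the work, as an engineer would, in place of code of your own. Each camera call takes 0.05 s, during which the arm holds its last target.

## Working session

There is one attempt and no reset: what is moved stays moved. The work goes in short steps, Python scripts to look and compute and a shell command to move; the robot and the scene stay as the last step left them, time stands still between calls to the robot, and variables do not carry over. Pictures are saved under pics/ and viewed, and the job is handed in when it is done.

```bash
mkdir -p pics; ls; python3 - <<'E'
from rig import robot,camera,get_calibration
import cv2
for n in("scene","top"):
    cv2.imwrite(f"pics/{n}0.png",camera(n)); c=get_calibration(n); print(n,c["camera_matrix"],c["extrinsics"])
print(robot.observe())
E
```

```text
pics
scene [[430.01285784   0.         319.57212497]
 [  0.         430.01285784 203.44711035]
 [  0.           0.           1.        ]] [[ 0.39665396  0.78842281 -0.47016498  0.96279185]
 [ 0.91795843 -0.33830919  0.20712126 -0.20947718]
 [ 0.004238   -0.51374737 -0.85793105  0.8599521 ]
 [ 0.          0.          0.          1.        ]]
top [[432.65061798   0.         322.75009861]
 [  0.         432.65061798 199.58075608]
 [  0.           0.           1.        ]] [[-0.0063237  -0.99659394  0.08222247  0.40518454]
 [-0.99985974  0.00757671  0.01493615  0.00614956]
 [-0.01550826 -0.08211649 -0.99650207  1.22740941]
 [ 0.          0.          0.          1.        ]]
{'t': 0.1, 'joint_positions': array([ 1.11544311e+00,  3.51192651e-01,  1.65234159e+00,  5.85506396e-06,
        1.13911894e+00, -8.46135042e-02]), 'joint_velocities': array([-1.65751338e-03, -6.55774510e-05, -1.99391356e-03,  1.06962890e-03,
       -2.38119773e-04, -5.35212691e-04]), 'tau': array([ 1.53638768e-03, -4.98016012e+01, -2.85704184e+01,  7.01221428e-02,
        2.38266232e-02, -1.76327961e-05]), 'position': array([0.19911358, 0.51236243, 0.21815666]), 'orientation': array([-5.78977784e-01, -3.08748719e+00,  1.60316127e-03]), 'ft_force': array([-0.16485575,  0.1245356 ,  0.55397913]), 'ft_torque': array([ 0.00752247,  0.0213869 , -0.01937328]), 'grip_width': 0.09317030076988359}
```

View pics/scene0.png

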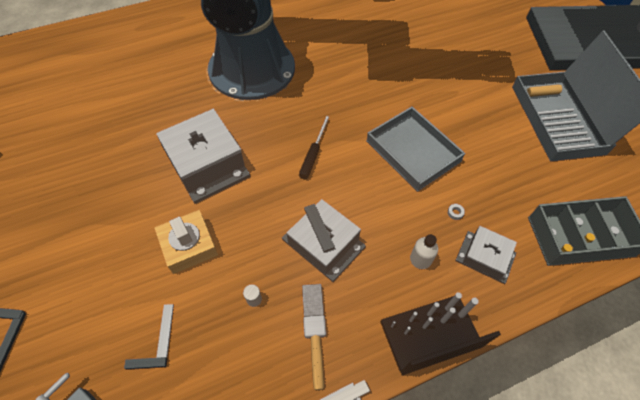

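View pics/top0.png

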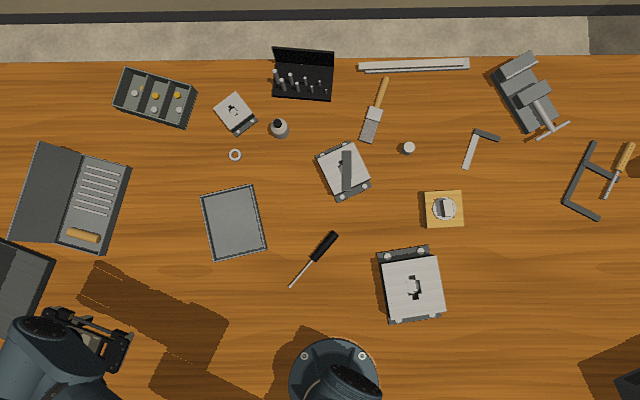

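Three jigs in the top view: a small one at (235,112), a middle one at (343,170) with the offcut on it, and a large one at (411,285). The middle one fits, since it carries the offcut; I'll check its size in crops. The tray is at (233,222), the rest with the plug at (442,209) and the oil bottle at (279,127).

```bash
python3 - <<'E'
import cv2
t=cv2.imread("pics/top0.png"); s=cv2.imread("pics/scene0.png")
def crop(im,x,y,w,h,k,n): cv2.imwrite(n,cv2.resize(im[y:y+h,x:x+w],None,fx=k,fy=k,interpolation=cv2.INTER_CUBIC))
crop(t,305,130,80,75,8,"pics/c_jig.png")
crop(t,410,180,65,60,8,"pics/c_rest.png")
crop(t,190,175,85,90,6,"pics/c_tray.png")
crop(s,275,190,100,95,6,"pics/s_jig.png")
crop(s,145,200,80,75,8,"pics/s_rest.png")
E
```

```text
(no output)
```

View pics/c_jig.png

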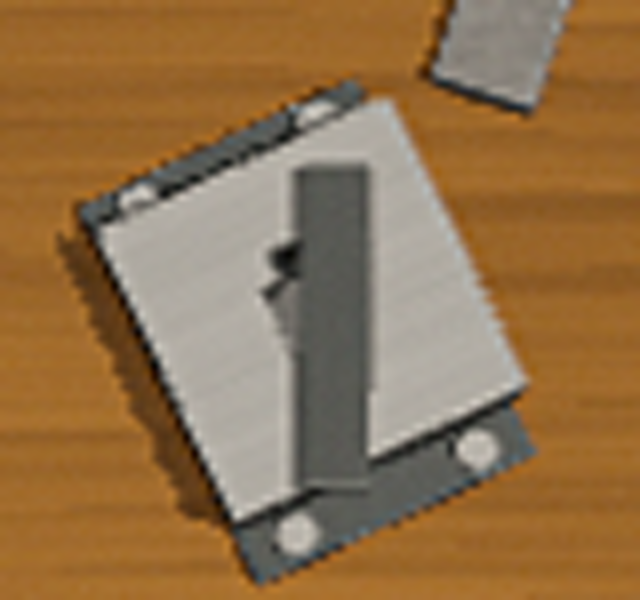

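View pics/c_rest.png

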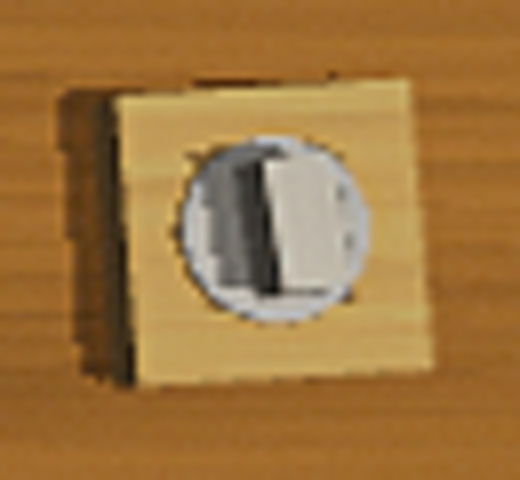

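View pics/s_jig.png

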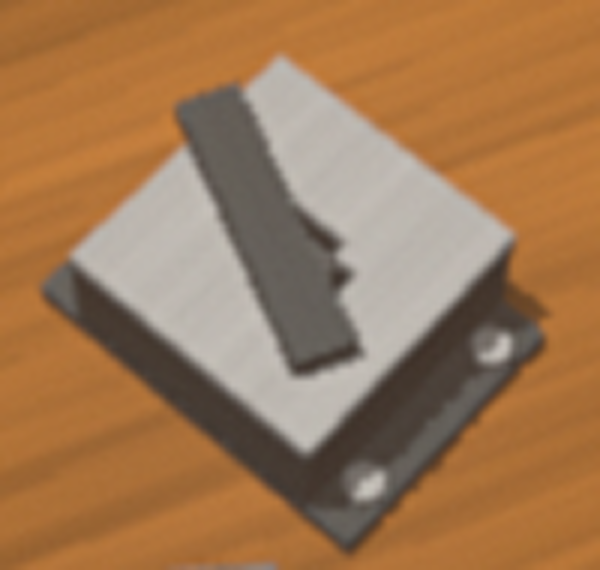

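View pics/s_rest.png

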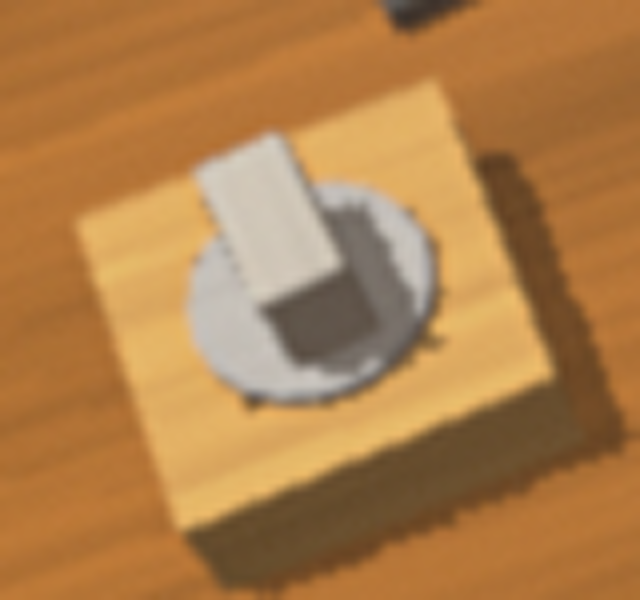

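View pics/c_tray.png

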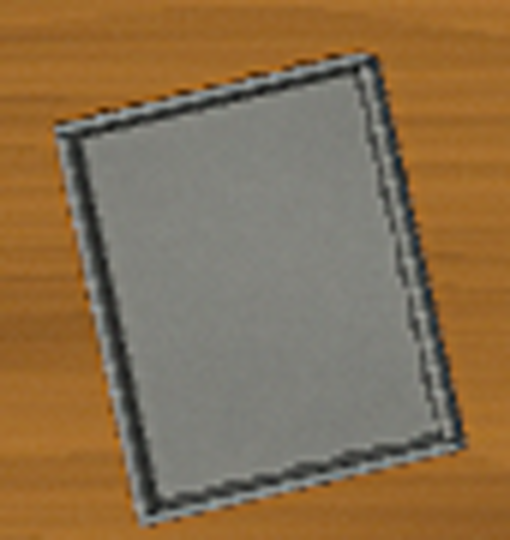

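```bash
cat > h.py <<'E'
import numpy as np
from rig import get_calibration
def bp(cam,pts,z,off=(0,0),k=1):
    c=get_calibration(cam);K=c["camera_matrix"];T=c["extrinsics"];o=[]
    for u,v in pts:
        u=off[0]+(u+.5)/k-.5; v=off[1]+(v+.5)/k-.5
        d=T[:3,:3]@np.linalg.solve(K,[u,v,1.]); s=(z-T[2,3])/d[2]; o.append((T[:3,3]+s*d)[:2])
    return np.array(o)*1000
def proj(cam,P):
    c=get_calibration(cam);K=c["camera_matrix"];T=c["extrinsics"]
    q=K@(T[:3,:3].T@(np.array(P)-T[:3,3])); return q[:2]/q[2]
def rect(name,cam,pts,z,off,k):
    p=bp(cam,pts,z,off,k); e=np.roll(p,-1,0)-p
    print(name,cam,"ctr",p.mean(0).round(1),"sides",np.linalg.norm(e,axis=1).round(1),"ang",(np.degrees(np.arctan2(e[:,1],e[:,0]))%180).round(1))
E
python3 - <<'E'
from h import *
T=(305,130);S=(275,190)
rect("jig","top",[(388,98),(527,388),(235,522),(97,228)],.06,T,8)
rect("jig","scene",[(282,57),(513,240),(308,455),(72,258)],.06,S,6)
rect("off","top",[(294,164),(369,164),(368,482),(295,482)],.072,T,8)
rect("off","scene",[(178,103),(240,87),(358,348),(295,362)],.072,S,6)
rect("rest","top",[(116,97),(411,81),(436,370),(140,385)],.042,(410,180),8)
rect("rest","scene",[(76,215),(435,80),(555,378),(180,530)],.042,(145,200),8)
rect("head","scene",[(193,170),(275,132),(347,268),(262,305)],.088,(145,200),8)
rect("head","top",[(268,160),(328,155),(342,290),(281,292)],.088,(410,180),8)
print("flange",bp("top",[(276,229)],.048,(410,180),8),bp("scene",[(313,291)],.048,(145,200),8))
rect("tray","top",[(57,125),(375,55),(465,445),(145,522)],.035,(190,175),6)
print("oil top",bp("top",[(281,121)],.1),bp("scene",[(430,241)],.1))
print("tip start check",proj("top",[.199,.513,.219]))
E
```

```text
jig top ctr [587.  -33.4] sides [110.3 109.1 111.2 109. ] ang [ 24.6 114.3  24.6 113.8]
jig scene ctr [589.1 -35.3] sides [109.7 108.2 109.5 109.9] ang [ 23.8 114.8  24.6 114.9]
off top ctr [580.3 -39.7] sides [ 25.3 108.   24.5 108. ] ang [ 89.5 179.2  89.5 179.6]
off scene ctr [581.4 -42.5] sides [ 22.9 109.5  21.8 108.4] ang [ 83.5 178.2  80.4 178.8]
rest top ctr [ 475.6 -307.4] sides [101.   99.  100.6  98.8] ang [92.7  3.  92.5  3.3]
rest scene ctr [ 476.  -308.8] sides [ 99.4 100.1  99.6 100.7] ang [91.7  2.8 92.   2.7]
head scene ctr [ 477.5 -307.9] sides [22.  46.1 22.1 45.2] ang [97.   8.8 94.6  8.8]
head top ctr [ 475.6 -304.8] sides [19.8 44.6 19.9 43.6] ang [94.4  4.1 91.5  3.9]
flange [[ 476.50794379 -305.93390171]] [[ 478.25597681 -307.58576652]]
tray top ctr [442.9 272.5] sides [150.8 184.9 150.4 187.8] ang [102.   13.3 103.1  13.4]
oil top [[708.68306472 132.73541619]] [[710.41704374 138.85686263]]
tip start check [109.86378819 326.54218729]
```

The jig measures 110 mm on each side, so it is the right one. Its foot shows along the 24.4° direction, so jig x is at 24.4°. The offcut is at (581,-41) mm with yaw about -1°. I'll move over it now.

```bash
python3 -m crank '{"translation":[[10,-14,0],[30,-42,0],[50,-70,0],[72,-104,0],[95,-138,0],[118,-171,0],[141,-205,0],[160,-235,0],[178,-260,0],[190,-277,0]],"rotation":[[0,0,1],[0,0,3],[0,0,5],[0,0,7],[0,0,9],[0,0,11],[0,0,13],[0,0,15],[0,0,17],[0,0,19]],"claw":[93,93,93,93,93,93,93,93,93,93]}' && python3 -m crank '{"translation":[[10,-14,0],[30,-42,0],[52,-76,0],[75,-110,0],[98,-143,-10],[121,-177,-25],[144,-210,-40],[165,-238,-50],[183,-264,-55],[192,-277,-60]],"rotation":[[0,0,1],[0,0,1.5],[0,0,1.5],[0,0,1.5],[0,0,1.5],[0,0,1.5],[0,0,1.5],[0,0,1.5],[0,0,1.5],[0,0,1.5]],"claw":[93,93,85,80,70,60,60,60,60,60]}'
```

```text
t: 0.93
position: [0.3903, 0.2333, 0.2186]
orientation: [-0.061, -3.141, 0.001]
ft_force: [0.4, -0.5, -1.0]
grip_width: 0.0931
t: 1.77
position: [0.5824, -0.0443, 0.1575]
orientation: [-0.024, -3.141, 0.0]
ft_force: [-0.3, 0.6, -0.3]
grip_width: 0.0596
```

```bash
cat > look.py <<'E'
import cv2,sys
from rig import camera,robot
# look.py tag cam x y w h k ...
a=sys.argv[2:]
ims={}
for i in range(0,len(a),6):
    c=a[i];x,y,w,h,k=map(int,a[i+1:i+6])
    if c not in ims: ims[c]=camera(c)
    cv2.imwrite(f"pics/{sys.argv[1]}_{c}.png",cv2.resize(ims[c][y:y+h,x:x+w],None,fx=k,fy=k,interpolation=cv2.INTER_CUBIC))
from scipy.spatial.transform import Rotation as R
import numpy as np
s=robot.observe(); M=R.from_rotvec(s["orientation"]).as_matrix()
print("t",round(s["t"],2),"pos",(s["position"]*1e3).round(1),"xyaw",np.degrees(np.arctan2(M[1,0],M[0,0])).round(2),"zax",M[:,2].round(3),"F",s["ft_force"].round(1),"T",s["ft_torque"].round(2),"w",(s["grip_width"]*1e3).round(1),"j6",s["joint_positions"][5].round(2))
E
python3 look.py a scene 250 130 160 150 5 top 290 120 110 100 6
```

```text
Traceback (most recent call last):
  File "look.py", line 13, in <module>
    print("t",round(s["t"],2),"pos",(s["position"]*1e3).round(1),"xyaw",np.degrees(np.arctan2(M[1,0],M[0,0])).round(2),"zax",M[:,2].round(3),"F",s["ft_force"].round(1),"T",s["ft_torque"].round(2),"w",(s["grip_width"]*1e3).round(1),"j6",s["joint_positions"][5].round(2))
                                                                                                                                                                                                        ^^^^^^^^^^^^^^^^^^^^^^^^^^^
AttributeError: 'float' object has no attribute 'round'
```

View pics/a_scene.png

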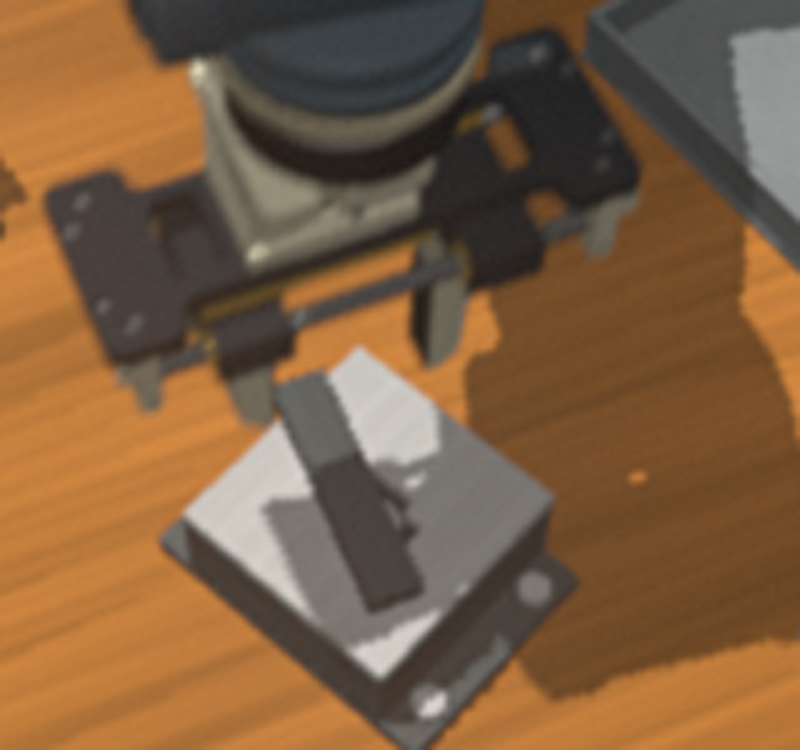

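The gripper straddles the offcut, which lies at about (350,490) in this crop with the fingers at (255,390) and (440,320). Next I descend and grip.

```bash
sed -i 's/(s\["grip_width"\]\*1e3).round(1)/round(float(s["grip_width"])*1e3,1)/' look.py
python3 -m crank '{"translation":[[0,1,-15],[0,3,-35],[-1,3,-55],[-1,3,-75],[-1,3,-86],[-1,3,-92],[-1,3,-94],[-1,3,-94],[-1,3,-94],[-1,3,-94]],"rotation":[[0,0,0],[0,0,0],[0,0,0],[0,0,0],[0,0,0],[0,0,0],[0,0,0],[0,0,0],[0,0,0],[0,0,0]],"claw":[60,60,60,60,60,60,60,15,15,15]}' 40 && python3 -m crank '{"translation":[[0,0,0],[0,0,0],[0,0,0],[0,0,3],[0,0,10],[0,0,22],[0,0,35],[0,0,50],[0,0,60],[0,0,65]],"rotation":[[0,0,0],[0,0,0],[0,0,0],[0,0,0],[0,0,0],[0,0,0],[0,0,0],[0,0,0],[0,0,0],[0,0,0]],"claw":[15,15,15,15,15,15,15,15,15,15]}' && python3 look.py b scene 250 130 160 150 5 top 290 120 110 100 6
```

```text
t: 2.7
position: [0.5808, -0.0383, 0.0656]
orientation: [0.02, 3.14, -0.0]
ft_force: [-0.0, 0.2, 0.4]
grip_width: 0.0447
t: 3.53
position: [0.5809, -0.0385, 0.1318]
orientation: [0.02, 3.139, -0.001]
ft_force: [-0.6, 0.6, -1.8]
grip_width: 0.0234
t 3.63 pos [580.7 -38.4 130.7] xyaw 179.26 zax [ 0.002 -0.    -1.   ] F [-0.4 -0.6 -3.1] T [ 0.01  0.02 -0.03] w 23.3 j6 -1.7
```

View pics/b_scene.png

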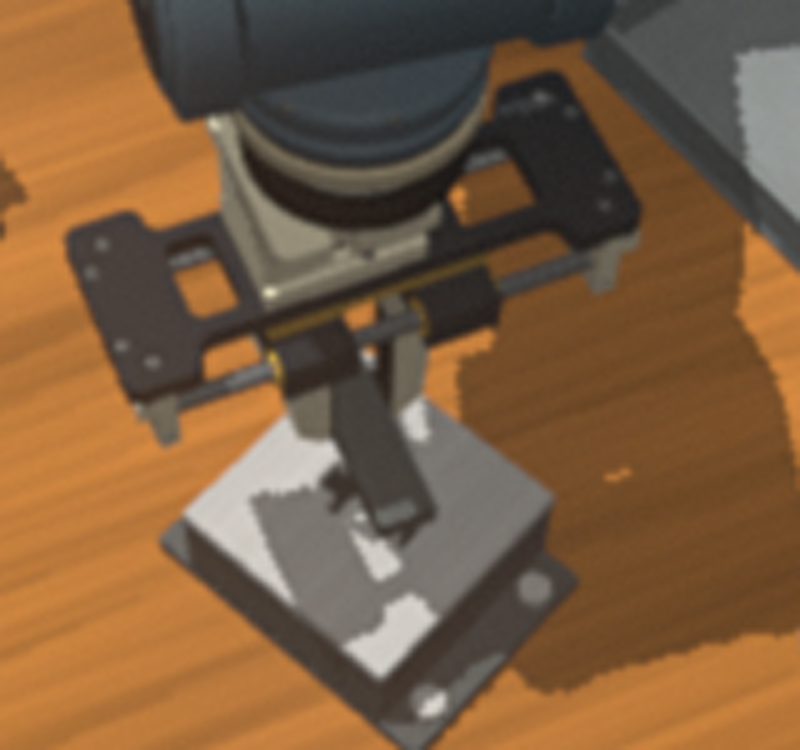

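Offcut held, with 23.3 mm opening and about -2.5 N of weight. On to the tray, centred at (443,272) with yaw 13.3°.

```bash
python3 -m crank '{"translation":[[-6,14,5],[-20,45,10],[-36,80,10],[-52,116,10],[-68,152,10],[-84,188,10],[-100,224,10],[-116,260,0],[-128,288,-10],[-135,305,-20]],"rotation":[[0,0,1],[0,0,3],[0,0,5],[0,0,7],[0,0,9],[0,0,11],[0,0,13],[0,0,14],[0,0,14],[0,0,14]],"claw":[15,15,15,15,15,15,15,15,15,15]}' && python3 -m crank '{"translation":[[-3,5,-10],[-3,5,-30],[-3,5,-55],[-3,5,-75],[-3,5,-88],[-3,5,-94],[-3,5,-96],[-3,5,-96],[-3,5,-96],[-3,5,-96]],"rotation":[[0,0,0],[0,0,0],[0,0,0],[0,0,0],[0,0,0],[0,0,0],[0,0,0],[0,0,0],[0,0,0],[0,0,0]],"claw":[15,15,15,15,15,15,15,15,15,15]}' && python3 look.py c scene 340 70 140 130 5 top 180 165 110 110 5
```

```text
t: 4.47
position: [0.4428, 0.2694, 0.109]
orientation: [0.367, -3.119, -0.0]
ft_force: [-0.4, 0.2, -2.6]
grip_width: 0.0234
t: 5.3
position: [0.4427, 0.2718, 0.0145]
orientation: [-0.362, 3.119, 0.001]
ft_force: [-0.3, -0.2, -1.2]
grip_width: 0.0236
t 5.4 pos [442.6 271.8  14.3] xyaw -166.74 zax [ 0.001  0.001 -1.   ] F [-0.3 -0.3 -2. ] T [ 0.04  0.03 -0.02] w 23.6 j6 -1.34
```

View pics/c_scene.png

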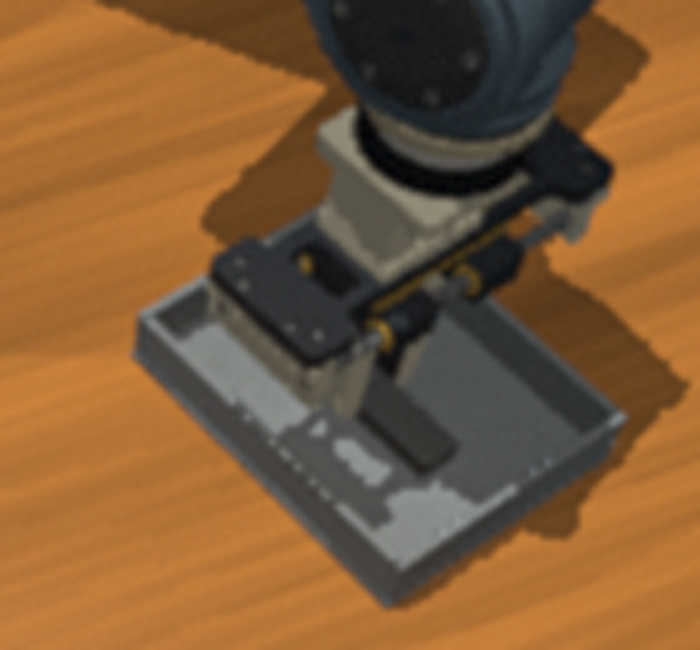

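The offcut is inside the tray, just above the floor (crop position (400,420)). I'll lower the last few millimetres, release and lift.

```bash
python3 -m crank '{"translation":[[0,0,-2],[0,0,-4],[0,0,-4],[0,0,-4],[0,0,-4],[0,0,-4],[0,0,5],[0,0,30],[0,0,65],[0,0,105]],"rotation":[[0,0,0],[0,0,0],[0,0,0],[0,0,0],[0,0,0],[0,0,0],[0,0,0],[0,0,0],[0,0,0],[0,0,0]],"claw":[15,15,50,50,50,50,50,50,60,60]}' && python3 look.py d scene 340 70 140 130 5 top 180 165 110 110 5
```

```text
t: 6.23
position: [0.4413, 0.2711, 0.1194]
orientation: [0.362, -3.118, 0.001]
ft_force: [0.5, 0.9, -0.4]
grip_width: 0.0581
t 6.33 pos [444.9 273.  124.6] xyaw -166.74 zax [ 0.008  0.004 -1.   ] F [ 1.1  0.6 -0.8] T [ 0.04  0.04 -0.01] w 59.5 j6 -1.34
```

View pics/d_scene.png

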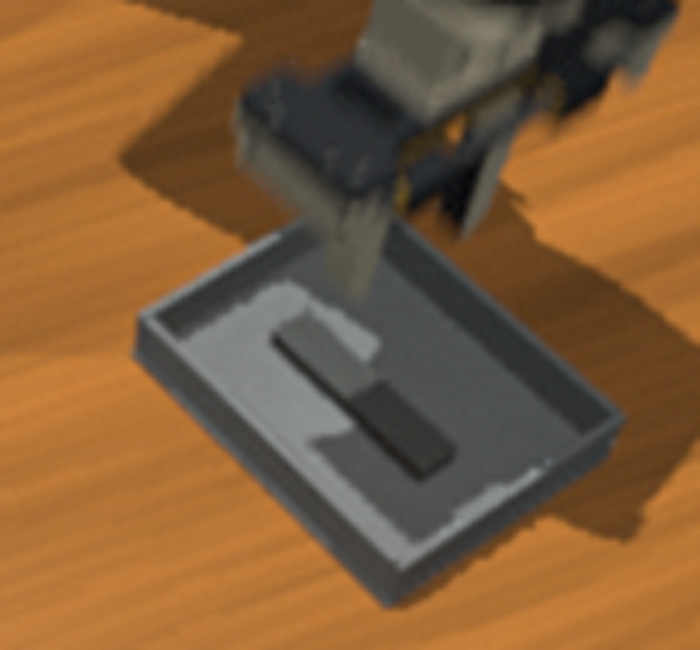

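The offcut lies flat in the tray, at crop (365,395). Next I look at the open jig mouth and the plug.

```bash
python3 look.py e scene 275 190 100 95 8 top 305 130 80 75 8
```

```text
t 6.43 pos [442.6 271.8 119.8] xyaw -166.75 zax [ 0.002  0.001 -1.   ] F [-0.8  0.3 -0.6] T [ 0.1  -0.01 -0.  ] w 60.2 j6 -1.34
```

View pics/e_top.png

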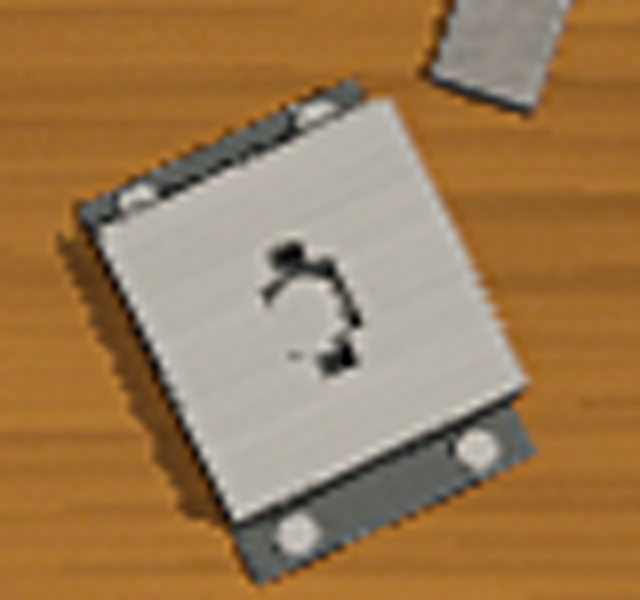

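View pics/e_scene.png

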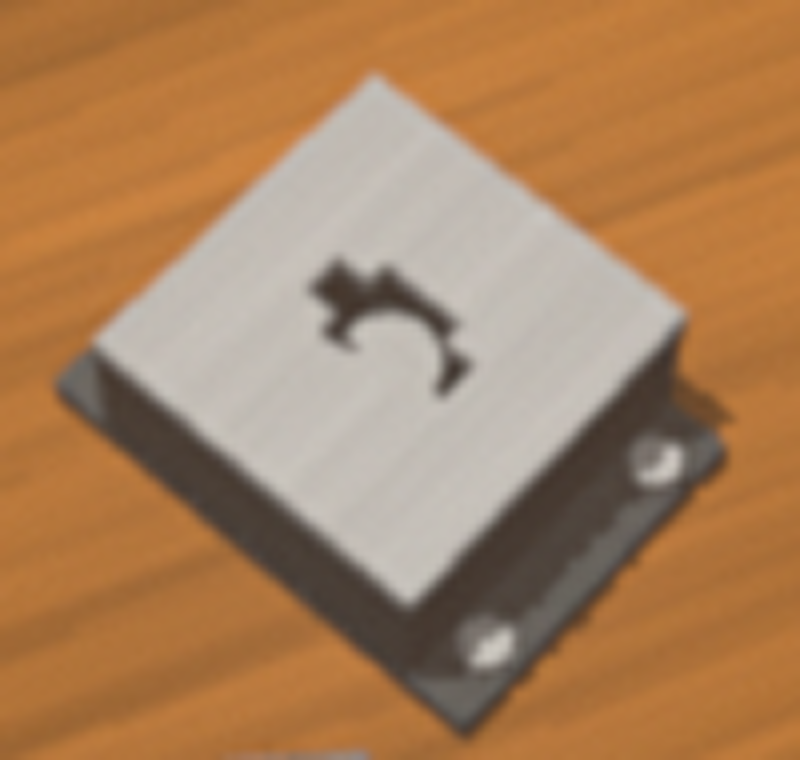

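The slot runs along about 25°, which confirms jig x at 24.4°. Next I go to the plug at about (477,-307), yaw about 6°.

```bash
python3 -m crank '{"translation":[[1,-12,12],[3,-40,30],[5,-72,40],[7,-108,50],[9,-145,55],[11,-182,55],[13,-219,55],[15,-256,55],[17,-293,55],[19,-325,55]],"rotation":[[0,0,-1],[0,0,-2],[0,0,-3],[0,0,-4],[0,0,-5],[0,0,-6],[0,0,-7],[0,0,-7],[0,0,-7],[0,0,-7]],"claw":[60,60,60,60,60,60,60,60,60,60]}' && python3 -m crank '{"translation":[[2,-33,0],[4,-70,0],[6,-107,0],[8,-144,0],[10,-180,0],[12,-210,0],[13,-232,0],[14,-248,0],[15,-254,-5],[15,-254,-10]],"rotation":[[0,0,0],[0,0,0],[0,0,0],[0,0,0],[0,0,0],[0,0,0],[0,0,0],[0,0,0],[0,0,0],[0,0,0]],"claw":[60,60,60,60,60,60,60,60,60,60]}' && python3 look.py f scene 130 130 120 150 5 top 390 150 110 100 6
```

```text
t: 7.27
position: [0.4603, -0.0554, 0.1725]
orientation: [0.17, -3.135, -0.001]
ft_force: [1.1, 1.1, 0.3]
grip_width: 0.06
t: 8.1
position: [0.4761, -0.3077, 0.1625]
orientation: [0.17, -3.136, -0.001]
ft_force: [-0.5, -0.4, 0.1]
grip_width: 0.0602
t 8.2 pos [ 475.7 -305.9  162. ] xyaw -173.72 zax [-0.002  0.002 -1.   ] F [ 1.  -0.2  0.4] T [0.07 0.06 0.04] w 60.1 j6 -2.33
```

View pics/f_scene.png

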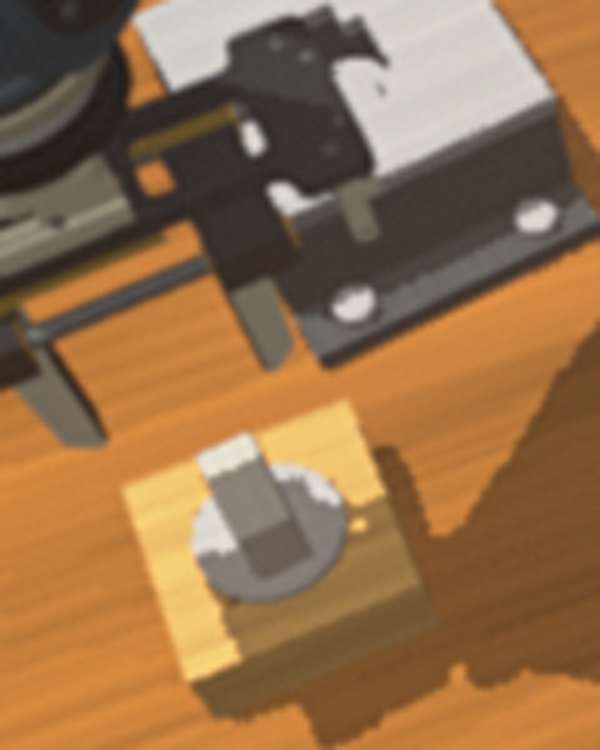

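The gripper is above the plug with its jaws across the head, which sits at crop (250,510). I descend so the fingertips reach just above the flange, then grip.

```bash
python3 -m crank '{"translation":[[1,-1,-15],[1,-1,-40],[1,-1,-65],[1,-1,-85],[1,-1,-98],[1,-1,-106],[1,-1,-109],[1,-1,-111],[1,-1,-111],[1,-1,-111]],"rotation":[[0,0,0],[0,0,0],[0,0,0],[0,0,0],[0,0,0],[0,0,0],[0,0,0],[0,0,0],[0,0,0],[0,0,0]],"claw":[60,60,60,60,60,60,60,60,60,60]}' && python3 look.py g scene 130 130 120 150 5 top 390 150 110 100 6
```

```text
t: 9.03
position: [0.4777, -0.3085, 0.0534]
orientation: [-0.172, 3.136, -0.001]
ft_force: [-0.6, 1.1, 0.1]
grip_width: 0.0598
t 9.13 pos [ 477.6 -308.6   53.4] xyaw -173.75 zax [ 0.001 -0.001 -1.   ] F [-0.1 -0.7  0. ] T [0.02 0.02 0.07] w 60.0 j6 -2.34
```

View pics/g_scene.png

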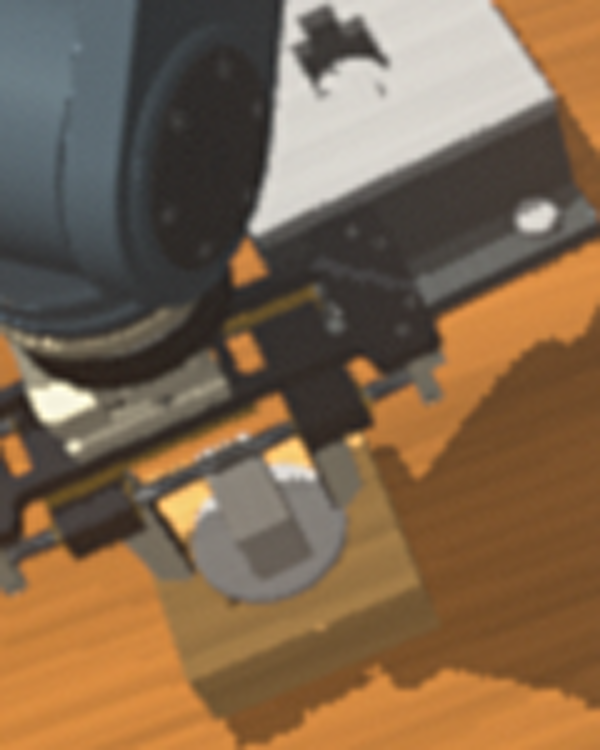

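```bash
python3 -m crank '{"translation":[[0,1,-2],[0,1,-3.5],[0,1,-3.5],[0,1,-3.5],[0,1,-3.5],[0,1,-3.5],[0,1,-3.5],[0,1,-3.5],[0,1,-3.5],[0,1,-3.5]],"rotation":[[0,0,0],[0,0,0],[0,0,0],[0,0,0],[0,0,0],[0,0,0],[0,0,0],[0,0,0],[0,0,0],[0,0,0]],"claw":[50,40,32,26,18,15,15,15,15,15]}' 20 && python3 -m crank '{"translation":[[0,0,0],[0,0,0],[0,0,0],[0,0,0]],"rotation":[[0,0,0],[0,0,0],[0,0,0],[0,0,0]],"claw":[15,15,15,15]}' 60 && python3 look.py h scene 130 130 120 150 5 top 390 150 110 100 6
```

```text
t: 9.97
position: [0.4773, -0.3073, 0.0492]
orientation: [0.171, -3.137, -0.0]
ft_force: [-0.8, 0.2, 0.5]
grip_width: 0.0239
t: 10.3
position: [0.4773, -0.3073, 0.0492]
orientation: [0.171, -3.137, -0.0]
ft_force: [0.9, 1.0, 1.1]
grip_width: 0.0233
t 10.4 pos [ 477.2 -307.3   49.1] xyaw -173.74 zax [-0.  0. -1.] F [-0.8  2.1  1. ] T [0.32 0.02 0.04] w 23.5 j6 -2.33
```

View pics/h_scene.png

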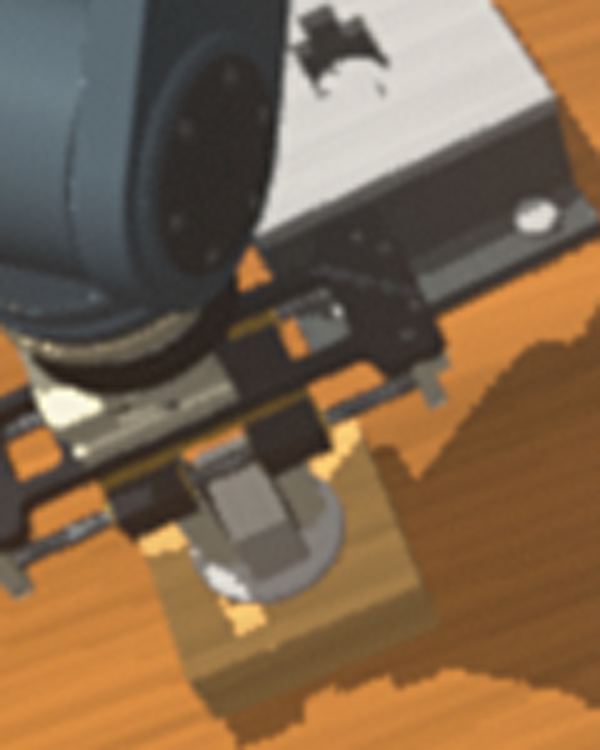

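The plug is gripped at 23.5 mm opening. The flange underside was at z=42 with the TCP at 49.1, so TCP = flange underside + 7.1. I lift and carry it to above the jig.

```bash
python3 -m crank '{"translation":[[0,0,5],[0,0,18],[0,0,35],[0,0,55],[0,0,75],[0,0,90],[1,3,98],[3,8,100],[8,20,100],[16,40,100]],"rotation":[[0,0,0],[0,0,0],[0,0,0],[0,0,0],[0,0,0],[0,0,0],[0,0,0],[0,0,0],[0,0,1],[0,0,3]],"claw":[15,15,15,15,15,15,15,15,15,15]}' && python3 -m crank '{"translation":[[10,25,0],[22,55,0],[35,86,0],[48,117,0],[61,148,0],[72,175,0],[82,200,0],[89,218,0],[93,229,0],[95,233,0]],"rotation":[[0,0,2],[0,0,4],[0,0,6],[0,0,8],[0,0,10],[0,0,12],[0,0,14],[0,0,15],[0,0,15.1],[0,0,15.1]],"claw":[15,15,15,15,15,15,15,15,15,15]}' && python3 look.py i scene 265 130 130 150 5 top 305 130 80 75 8
```

```text
t: 11.23
position: [0.4929, -0.2669, 0.1481]
orientation: [0.253, -3.13, -0.001]
ft_force: [0.1, 0.1, -2.8]
grip_width: 0.0239
t: 12.07
position: [0.588, -0.0322, 0.148]
orientation: [0.665, -3.069, -0.001]
ft_force: [-0.0, -0.2, -2.7]
grip_width: 0.0238
t 12.17 pos [587.9 -33.9 148.4] xyaw -155.61 zax [-0.001  0.    -1.   ] F [-0.1 -0.7 -3.2] T [ 0.01  0.05 -0.05] w 23.7 j6 -2.13
```

View pics/i_scene.png

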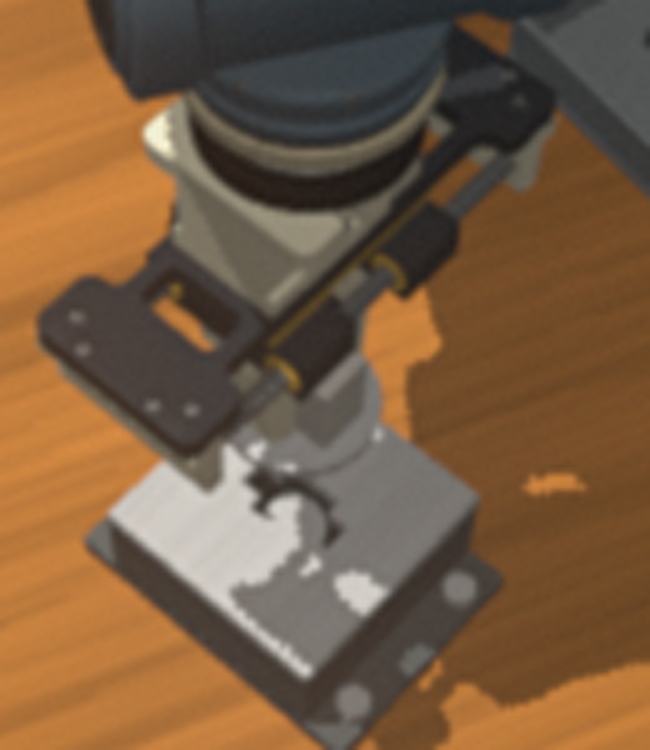

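View pics/i_top.png

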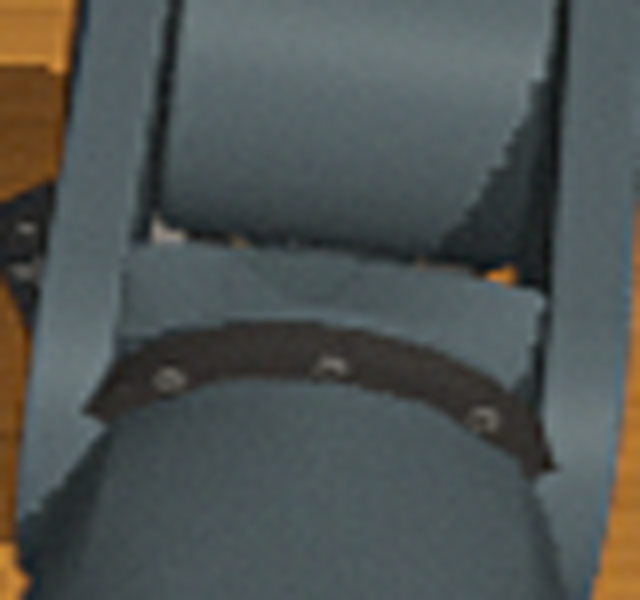

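Only the scene view shows the plug; the arm hides the top view. I go closer (nose about 10 mm above the mouth) and compare predicted outlines with the picture, to find the camera bias from the held plug.

```bash
python3 -m crank '{"translation":[[0,0,-5],[0,0,-15],[0,0,-25],[0,0,-33],[0,0,-36],[0,0,-36],[0,0,-36],[0,0,-36]],"rotation":[[0,0,0],[0,0,0],[0,0,0],[0,0,0],[0,0,0],[0,0,0],[0,0,0],[0,0,0]],"claw":[15,15,15,15,15,15,15,15]}' && python3 look.py j scene 275 170 100 100 8 && cat > ov.py <<'E'
import cv2,sys
from h import *
from rig import robot
# ov.py in out offx offy k  jx jy dx dy
i,o=sys.argv[1:3]; ox,oy,k,jx,jy,dx,dy,tw=map(float,sys.argv[3:11])
im=cv2.imread(i)
def P(p): q=proj("scene",p); return ((q[0]-ox+.5)*k-.5,(q[1]-oy+.5)*k-.5)
def poly(pts,c): cv2.polylines(im,[np.array([P(p) for p in pts],np.int32)],True,c,1)
s=robot.observe(); t=s["position"]
a=np.radians(24.4); R=np.array([[np.cos(a),-np.sin(a)],[np.sin(a),np.cos(a)]])
# dx,dy: camera bias (world mm) applied to everything drawn
b=np.array([dx,dy])/1e3
J=np.array([jx,jy])/1e3
poly([[*(R@np.array(c)*.055+J+b),.06] for c in((1,1),(1,-1),(-1,-1),(-1,1))],(0,0,255))
th=np.linspace(0,2*np.pi,60)
for z,c in((t[2]-.0071,(0,255,0)),(t[2]-.0011,(255,255,0))):
    poly([[t[0]+b[0]+.032*np.cos(x),t[1]+b[1]+.032*np.sin(x),z] for x in th],c)
A=a+np.radians(tw);Q=np.array([[np.cos(A),-np.sin(A)],[np.sin(A),np.cos(A)]])
poly([[*(Q@np.array(c)+t[:2]+b),t[2]+.0389] for c in((.023,.012),(.023,-.012),(-.023,-.012),(-.023,.012))],(255,0,255))
cv2.imwrite(o,im)
E
python3 ov.py pics/j_scene.png pics/j_ov.png 275 170 8 588 -34.3 0 0 0
```

```text
t: 12.83
position: [0.5885, -0.0345, 0.1134]
orientation: [-0.662, 3.07, -0.0]
ft_force: [0.1, 0.2, -3.6]
grip_width: 0.0234
t 12.88 pos [588.5 -34.4 113.6] xyaw -155.64 zax [ 0.001 -0.    -1.   ] F [ 0.2  0.4 -2.7] T [ 0.04  0.05 -0.01] w 23.8 j6 -2.13
```

View pics/j_ov.png

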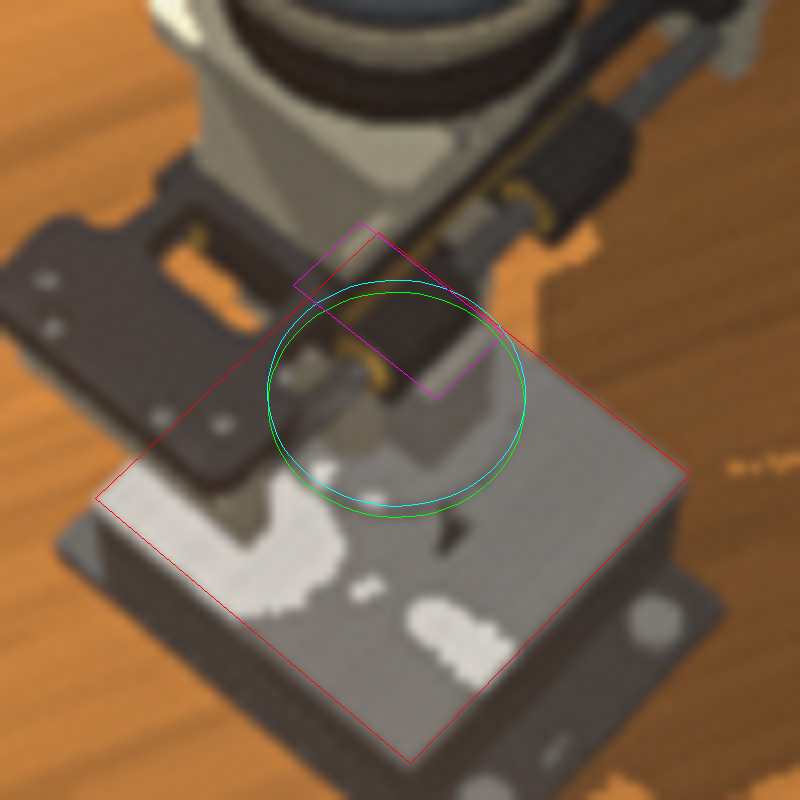

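View pics/j_scene.png

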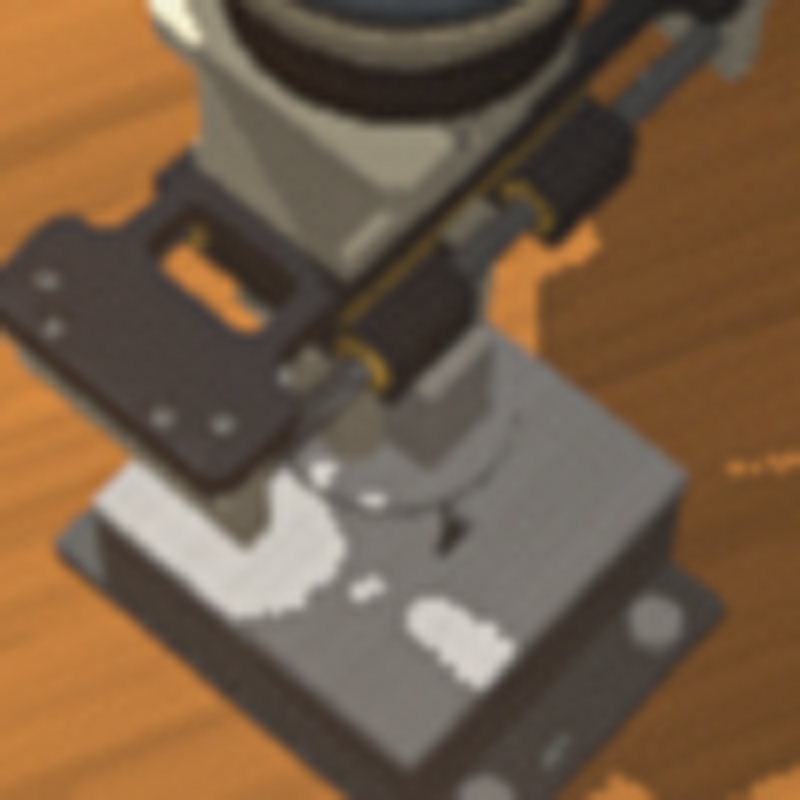

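```bash
python3 - <<'E'
import cv2,numpy as np
a=cv2.imread("pics/j_scene.png");b=cv2.imread("pics/j_ov.png")
f=lambda x:cv2.resize(x[320:540,260:560],None,fx=2.6,fy=2.6,interpolation=cv2.INTER_CUBIC)
g=np.clip((f(a).astype(float)-60)*2.2,0,255).astype(np.uint8)
cv2.imwrite("pics/k1.png",g)
g2=np.clip((f(b).astype(float)-60)*2.2,0,255).astype(np.uint8)
cv2.imwrite("pics/k2.png",g2)
E
```

```text
(no output)
```

View pics/k1.png

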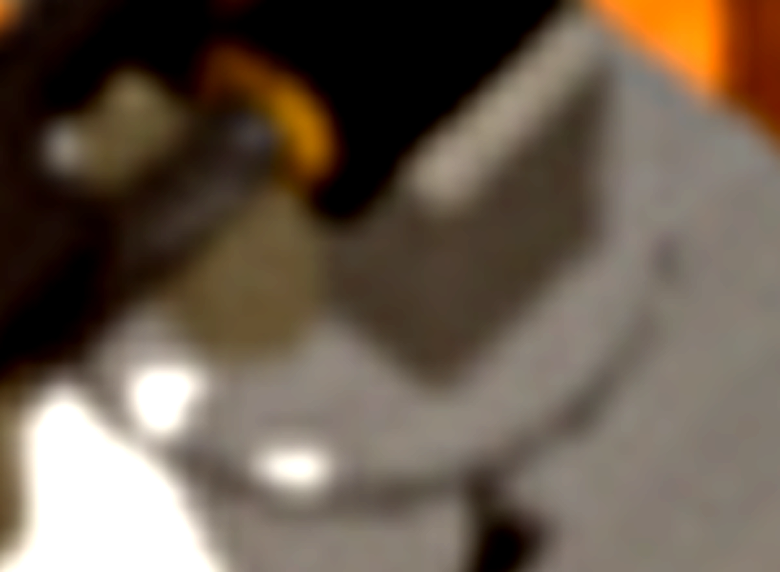

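View pics/k2.png

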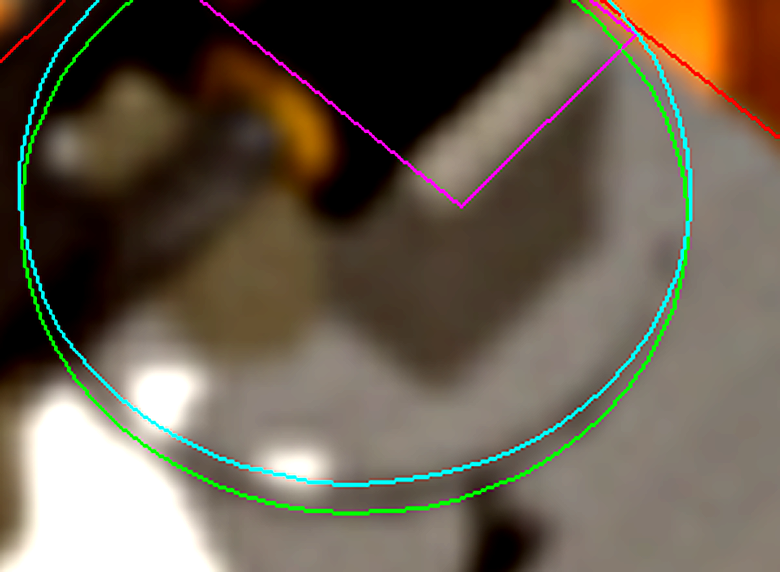

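In the scene camera the plug appears about 1.1 px left of where it was predicted, and the jig about 0.4 px low. Relative to the jig, the plug needs to move about (+1.2,+1.2) mm. I apply that and check with the same bias drawn for both.

```bash
python3 -m crank '{"translation":[[1.2,1.2,-4],[1.2,1.2,-8],[1.2,1.2,-8],[1.2,1.2,-8]],"rotation":[[0,0,0],[0,0,0],[0,0,0],[0,0,0]],"claw":[15,15,15,15]}' && python3 look.py l scene 275 170 100 100 8 && python3 ov.py pics/l_scene.png pics/l_ov.png 275 170 8 589.6 -33.2 -0.9 -2.1 0
python3 - <<'E'
import cv2,numpy as np
for n in("scene","ov"):
    a=cv2.imread(f"pics/l_{n}.png")
    a=cv2.resize(a[300:580,260:560],None,fx=2.1,fy=2.1,interpolation=cv2.INTER_CUBIC)
    cv2.imwrite(f"pics/m_{n}.png",np.clip((a.astype(float)-60)*2,0,255).astype(np.uint8))
E
```

```text
t: 13.22
position: [0.5893, -0.0331, 0.1048]
orientation: [0.663, -3.07, -0.0]
ft_force: [0.3, 0.0, -2.6]
grip_width: 0.0238
t 13.27 pos [589.4 -33.2 105. ] xyaw -155.64 zax [-0. -0. -1.] F [ 0.2  0.8 -2.8] T [-0.   -0.   -0.04] w 23.6 j6 -2.13
```

View pics/m_ov.png

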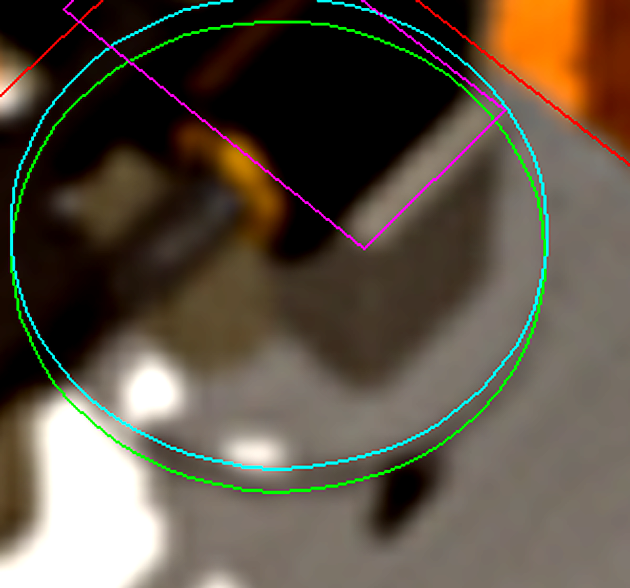

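View pics/l_ov.png

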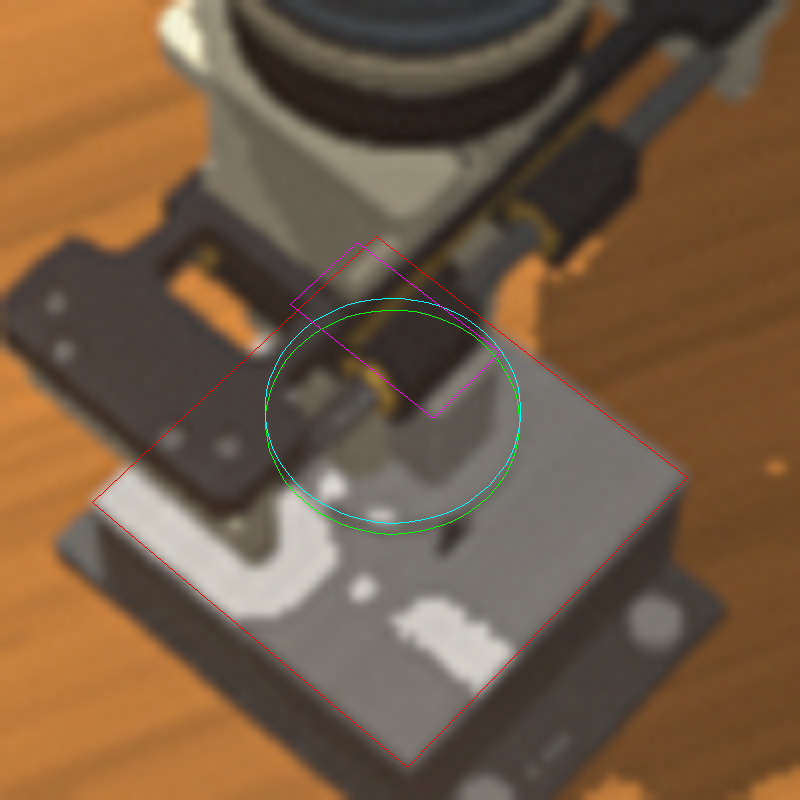

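With one common bias, both the plug outline and the jig outline fit. I descend slowly and watch the force; the bar enters the slot at TCP z≈87.

```bash
python3 -m crank '{"translation":[[0,0,-2],[0,0,-5],[0,0,-8],[0,0,-11],[0,0,-14],[0,0,-15],[0,0,-15]],"rotation":[[0,0,0],[0,0,0],[0,0,0],[0,0,0],[0,0,0],[0,0,0],[0,0,0]],"claw":[15,15,15,15,15,15,15]}' && python3 -m crank '{"translation":[[0,0,-1],[0,0,-2],[0,0,-3],[0,0,-4],[0,0,-4],[0,0,-4]],"rotation":[[0,0,0],[0,0,0],[0,0,0],[0,0,0],[0,0,0],[0,0,0]],"claw":[15,15,15,15,15,15]}' ; python3 look.py n scene 275 170 100 100 8
```

```text
t: 13.85
position: [0.5893, -0.0332, 0.0897]
orientation: [0.663, -3.07, -0.0]
ft_force: [0.9, 1.2, -2.5]
grip_width: 0.0237
t: 14.35
position: [0.5895, -0.0332, 0.0861]
orientation: [0.663, -3.071, 0.0]
ft_force: [-0.3, -0.1, -2.6]
grip_width: 0.0235
t 14.4 pos [589.5 -33.2  86.2] xyaw -155.65 zax [ 0. -0. -1.] F [ 0.1  0.2 -3.1] T [ 0.09  0.03 -0.04] w 23.6 j6 -2.13
```

```bash
python3 -m crank '{"translation":[[0,0,-1],[0,0,-2],[0,0,-3],[0,0,-4],[0,0,-5],[0,0,-5]],"rotation":[[0,0,0],[0,0,0],[0,0,0],[0,0,0],[0,0,0],[0,0,0]],"claw":[15,15,15,15,15,15]}' ; python3 look.py n2 scene 275 170 100 100 8
```

```text
t: 14.9
position: [0.5894, -0.0332, 0.0809]
orientation: [0.663, -3.071, -0.0]
ft_force: [-0.3, -0.4, -3.7]
grip_width: 0.0236
t 14.95 pos [589.4 -33.2  81. ] xyaw -155.65 zax [-0.  0. -1.] F [-0.3  0.4 -2.9] T [ 0.05  0.07 -0.03] w 23.7 j6 -2.13
```

The bar is in the slot with no contact force. Now I press against the spring.

```bash
python3 -m crank '{"translation":[[0,0,-1],[0,0,-2],[0,0,-3],[0,0,-4],[0,0,-5],[0,0,-6],[0,0,-6]],"rotation":[[0,0,0],[0,0,0],[0,0,0],[0,0,0],[0,0,0],[0,0,0],[0,0,0]],"claw":[15,15,15,15,15,15,15]}' ; python3 -m crank '{"translation":[[0,0,-1],[0,0,-2],[0,0,-3],[0,0,-4],[0,0,-5],[0,0,-5]],"rotation":[[0,0,0],[0,0,0],[0,0,0],[0,0,0],[0,0,0],[0,0,0]],"claw":[15,15,15,15,15,15]}' ;python3 look.py o scene 275 170 100 100 8
```

```text
t: 15.53
position: [0.5897, -0.0332, 0.0753]
orientation: [-0.663, 3.07, -0.0]
ft_force: [-2.1, 0.1, 5.7]
grip_width: 0.0238
t: 16.03
position: [0.5897, -0.0332, 0.0705]
orientation: [-0.663, 3.07, -0.0]
ft_force: [-2.8, 0.8, 8.2]
grip_width: 0.0236
t 16.08 pos [589.7 -33.2  70.6] xyaw -155.65 zax [ 0.001 -0.    -1.   ] F [-2.9  0.8  8.7] T [0.19 0.61 0.02] w 23.5 j6 -2.13
```

View pics/o_scene.png

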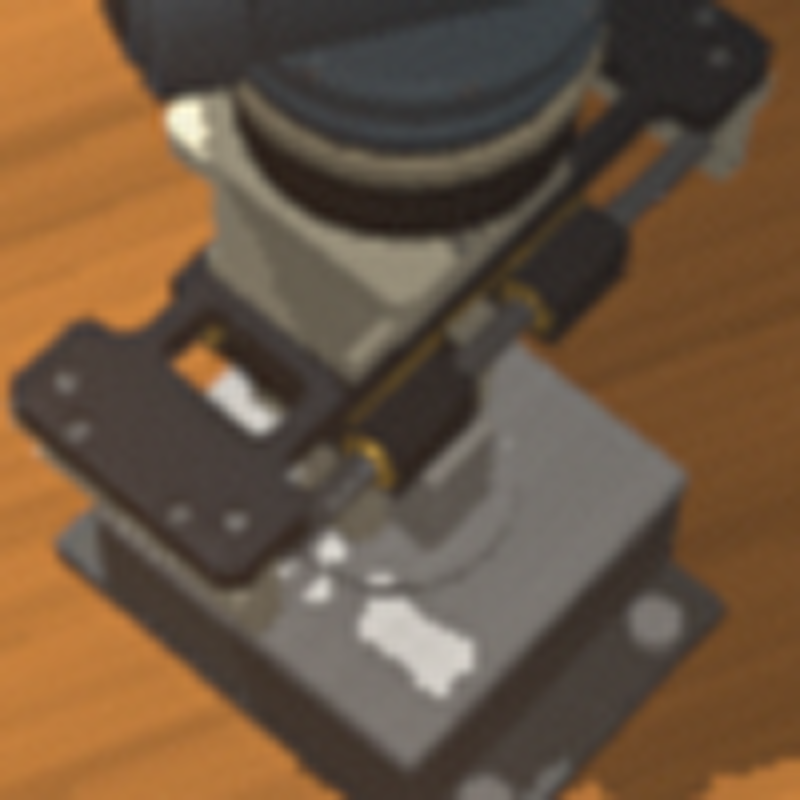

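Net spring force is about 11.5 N at 3.5 mm above the top, as specified, so the plug isn't slipping. There is a small -x side force, so I shift x by -0.5 mm while pressing down to flange contact.

```bash
python3 -m crank '{"translation":[[-0.5,0,-0.5],[-0.5,0,-1.5],[-0.5,0,-2.5],[-0.5,0,-3.5],[-0.5,0,-4],[-0.5,0,-4]],"rotation":[[0,0,0],[0,0,0],[0,0,0],[0,0,0],[0,0,0],[0,0,0]],"claw":[15,15,15,15,15,15]}' ;python3 look.py p scene 275 170 100 100 8
```

```text
t: 16.58
position: [0.5896, -0.0332, 0.0672]
orientation: [-0.662, 3.069, -0.001]
ft_force: [-3.0, 1.0, 12.1]
grip_width: 0.0236
t 16.63 pos [589.6 -33.2  67.2] xyaw -155.65 zax [ 0.002 -0.    -1.   ] F [-3.1  1.  12. ] T [0.24 0.66 0.01] w 23.8 j6 -2.13
```

The flange is down (about 14.8 N net at z=67.2). Now the clockwise twist, in stages.

```bash
python3 -m crank '{"translation":[[0,0,0],[0,0,0],[0,0,0],[0,0,0],[0,0,0],[0,0,0],[0,0,0],[0,0,0]],"rotation":[[0,0,-3],[0,0,-7],[0,0,-11],[0,0,-15],[0,0,-20],[0,0,-25],[0,0,-30],[0,0,-30]],"claw":[15,15,15,15,15,15,15,15]}' ;python3 look.py q scene 275 170 100 100 8
```

```text
t: 17.3
position: [0.5903, -0.0334, 0.0673]
orientation: [0.163, 3.134, -0.001]
ft_force: [0.5, -0.5, 10.4]
grip_width: 0.0236
t 17.35 pos [590.3 -33.4  67.3] xyaw 174.27 zax [ 0.003 -0.001 -1.   ] F [-0.9 -0.2  9.7] T [-0.03  0.08  0.  ] w 23.2 j6 -1.61
```

View pics/q_scene.png

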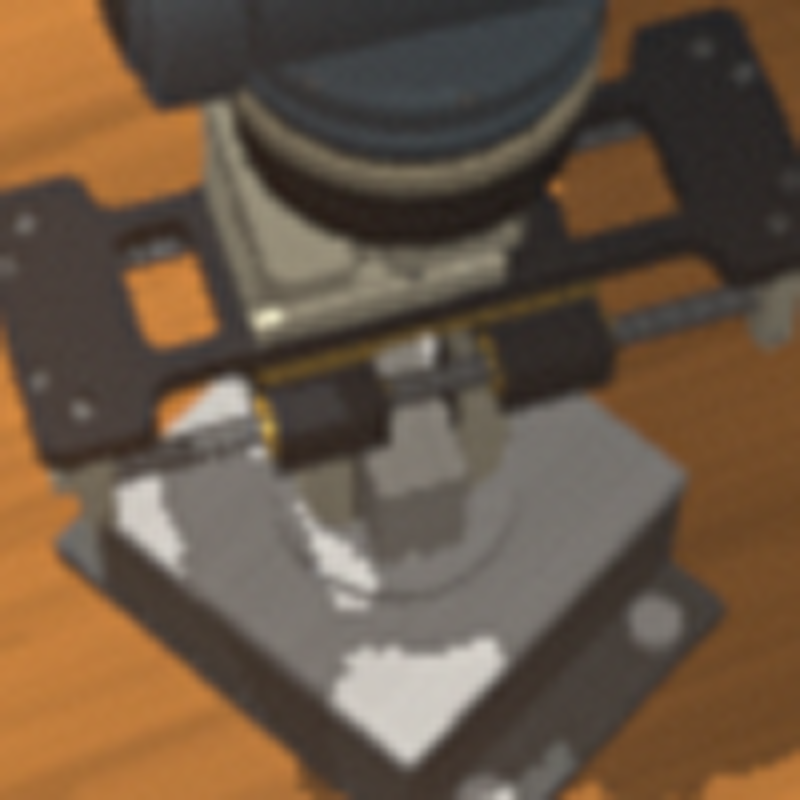

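The plug turns with the gripper: the head is at crop (415,480) with its end facing down, and the flange is on the top. I keep twisting.

```bash
python3 -m crank '{"translation":[[0,0,-0.5],[0,0,-0.5],[0,0,-0.5],[0,0,-0.5],[0,0,-0.5],[0,0,-0.5],[0,0,-0.5],[0,0,-0.5],[0,0,-0.5],[0,0,-0.5]],"rotation":[[0,0,-4],[0,0,-9],[0,0,-14],[0,0,-19],[0,0,-24],[0,0,-29],[0,0,-34],[0,0,-39],[0,0,-42],[0,0,-42]],"claw":[15,15,15,15,15,15,15,15,15,15]}' ; python3 -m crank '{"translation":[[0,0,-0.3],[0,0,-0.3],[0,0,-0.3],[0,0,-0.3],[0,0,-0.3],[0,0,-0.3]],"rotation":[[0,0,-3],[0,0,-6],[0,0,-9],[0,0,-12],[0,0,-15],[0,0,-15]],"claw":[15,15,15,15,15,15]}' ;python3 look.py r scene 275 170 100 100 8
```

```text
t: 18.18
position: [0.5906, -0.0337, 0.0672]
orientation: [1.272, 2.868, 0.001]
ft_force: [-1.0, -1.5, 14.0]
grip_width: 0.0236
t: 18.68
position: [0.5906, -0.0339, 0.0672]
orientation: [1.635, 2.678, 0.002]
ft_force: [-0.7, -2.4, 15.8]
grip_width: 0.0236
t 18.73 pos [590.7 -33.8  67.2] xyaw 117.31 zax [ 0.004 -0.001 -1.   ] F [-1.1 -2.6 15.6] T [-0.53  0.44 -0.04] w 23.7 j6 -0.61
```

View pics/r_scene.png

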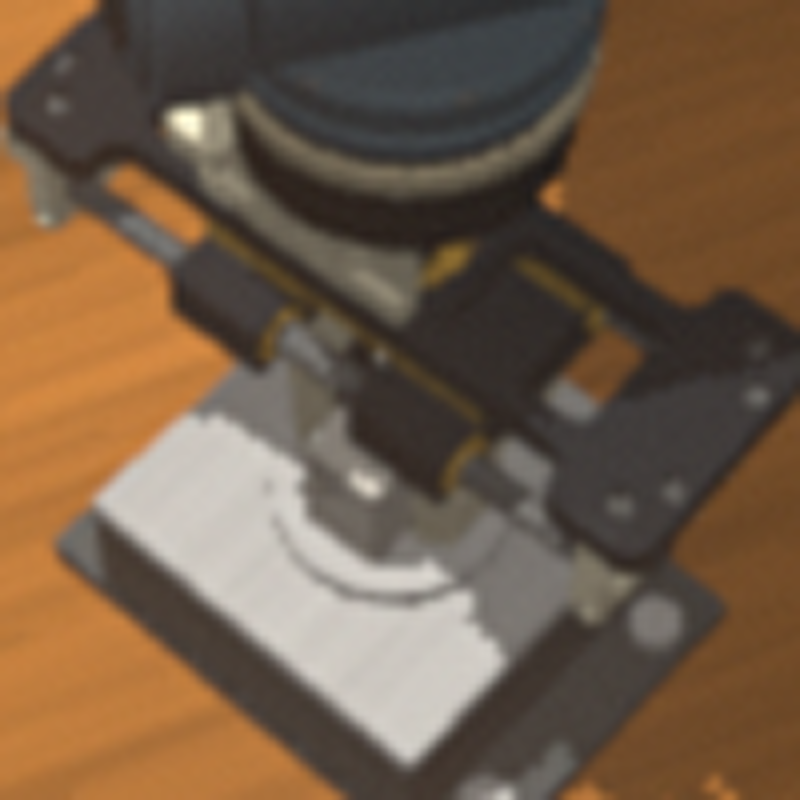

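Turned 87° so far, no stop torque yet. I continue to the stop.

```bash
python3 -m crank '{"translation":[[0,0,0],[0,0,0],[0,0,0],[0,0,0]],"rotation":[[0,0,-1],[0,0,-2],[0,0,-3],[0,0,-3]],"claw":[15,15,15,15]}' ;python3 look.py s scene 275 170 100 100 8; python3 -m crank '{"translation":[[0,0,0],[0,0,0],[0,0,0],[0,0,0]],"rotation":[[0,0,-0.7],[0,0,-1.4],[0,0,-2],[0,0,-2]],"claw":[15,15,15,15]}' ;python3 look.py s scene 275 170 100 100 8
```

```text
t: 19.07
position: [0.5904, -0.0339, 0.0672]
orientation: [1.701, 2.636, 0.001]
ft_force: [-2.1, -4.0, 17.6]
grip_width: 0.0237
t 19.12 pos [590.4 -33.9  67.2] xyaw 114.36 zax [ 0.004 -0.001 -1.   ] F [-2.1 -2.9 17.2] T [-0.66  0.69  0.15] w 23.6 j6 -0.56
t: 19.45
position: [0.5899, -0.034, 0.0671]
orientation: [1.747, 2.608, 0.0]
ft_force: [-5.2, -4.9, 18.2]
grip_width: 0.0238
t 19.5 pos [589.9 -34.   67.1] xyaw 112.39 zax [ 0.002 -0.002 -1.   ] F [-5.7 -3.9 18.6] T [-0.8   1.21  0.21] w 23.5 j6 -0.53
```

```bash
python3 -m crank '{"translation":[[0,0,0],[0,0,0],[0,0,0],[0,0,0]],"rotation":[[0,0,-0.7],[0,0,-1.4],[0,0,-2],[0,0,-2]],"claw":[15,15,15,15]}' ;python3 look.py t scene 275 170 100 100 8;  python3 ov.py pics/t_scene.png pics/t_ov.png 275 170 8 589.6 -33.2 -0.9 -2.1 -93.5
```

```text
t: 19.83
position: [0.5894, -0.0341, 0.0671]
orientation: [1.793, 2.578, -0.001]
ft_force: [-8.3, -5.3, 21.7]
grip_width: 0.024
t 19.88 pos [589.4 -34.1  67.1] xyaw 110.4 zax [ 0.001 -0.002 -1.   ] F [-8.5 -5.1 21.4] T [-0.81  1.66  0.32] w 23.4 j6 -0.49
```

View pics/t_ov.png

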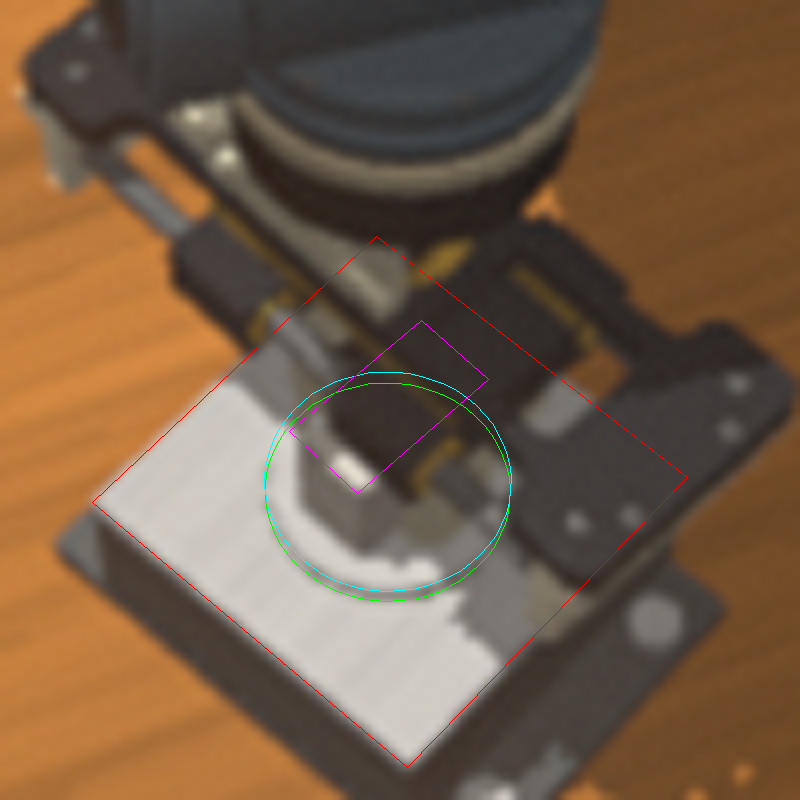

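The tool has turned 94°. The stop reaction is building (side force about 10 N, Tz 0.32), and the flange outline sits on the jig top. I add 1.5° more to confirm it is against the stop.

```bash
python3 -m crank '{"translation":[[0,0,0],[0,0,0],[0,0,0],[0,0,0],[0,0,0]],"rotation":[[0,0,-0.5],[0,0,-1],[0,0,-1.5],[0,0,-1.5],[0,0,-1.5]],"claw":[15,15,15,15,15]}' ;python3 look.py u scene 275 170 100 100 8
```

```text
t: 20.3
position: [0.589, -0.034, 0.0672]
orientation: [1.825, 2.555, -0.002]
ft_force: [-10.7, -4.5, 24.5]
grip_width: 0.0236
t 20.35 pos [589.  -34.1  67.1] xyaw 108.93 zax [ 0.    -0.002 -1.   ] F [-10.9  -5.2  23.1] T [-0.84  2.09  0.58] w 24.0 j6 -0.46
```

View pics/u_scene.png

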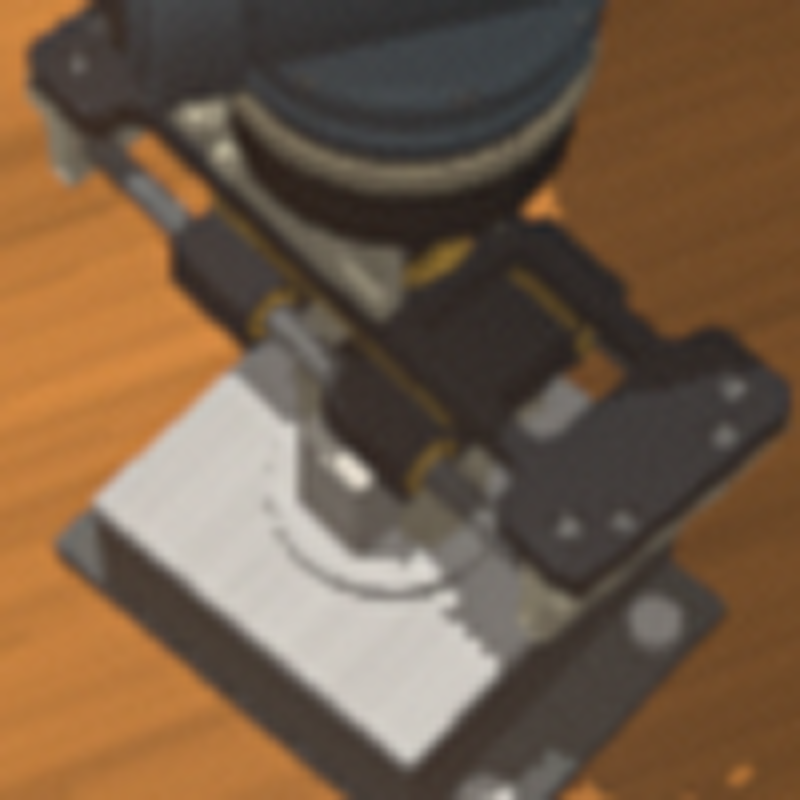

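Torque is now rising steeply (0.58 N·m), with the tool turned 95.4°, so the plug is on its stop. A last check of the whole scene, then hand in.

```bash
python3 look.py v scene 0 0 640 400 1 
```

```text
t 20.4 pos [589.  -34.1  67.2] xyaw 108.93 zax [ 0.    -0.002 -1.   ] F [-11.1  -5.4  23.8] T [-0.85  2.03  0.52] w 23.6 j6 -0.46
```

View pics/v_scene.png

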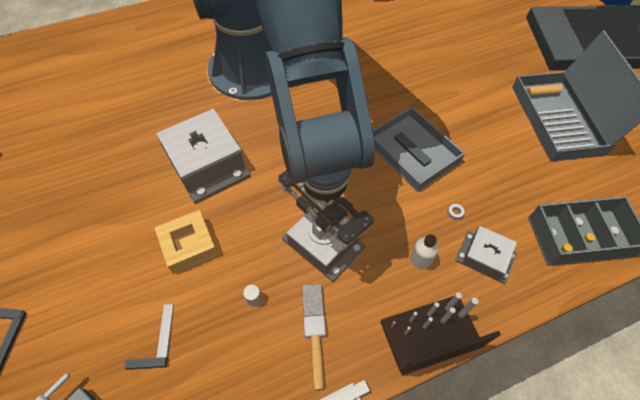

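The offcut is in the tray (412,148), the oil bottle is upright (425,250), the rest is empty (185,240) and the plug is held in the jig (322,235). Handing in.

```bash
python3 -c "
from rig import robot
print(robot.job_done()); s=robot.observe(); print(s['t'],s['position'],s['ft_force'],s['grip_width'])"
```

```text
the job is handed in; nothing more can be done
None
the job is handed in; nothing more can be done
```

The job is handed in at about 20.4 s of the 72 s allowed; the hand-in gave no verdict. I put the offcut flat in the scrap tray. Then I took the plug from its rest, pushed it into the 110 mm jig against the spring and twisted it clockwise to its stop. The gripper was still holding it pressed down at hand-in.

**Last checks:**
- **Flange:** TCP height was 67.2 mm, which matches the flange sitting on the jig's top. The downward push was about 26 N with the plug's weight taken off.
- **Twist:** the tool had turned 95.4° and torque had risen to about 0.5 N·m, so the plug is on its stop. The plug itself may have turned slightly less than the tool.
- **Rest of the scene:** the last picture shows the offcut in the tray, the oil bottle upright and the rest empty.

**Disagreements:**
- **Cameras:** the two cameras disagreed by about 2 mm on where the jig is. I corrected this by comparing the held plug with the jig in the scene view, because the arm hid the top view. The plug then went in with at most 3 N of side force.
- **Side force:** the stop still pushed sideways on the gripper with about 12 N at the end.

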